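Make up the parts kits for two boards

TASK

Two boards wait for repair in grey trays; make up the parts kit of each. Into the tray with the long narrow board put the tall can capacitor and the finned heat sink, and into the tray with the broad tan board put the clear relay and the small block battery: each part flat on the floor of an empty pocket of its own, the same way up as it is now. Leave the knob, the little lamp and the lidded pot where they are.

Things in the scene. Friction and masses are not known exactly. Their poses are not given: they have to be found in the camera images.
- tray_strip: Fixed grey tray, 124 (x) x 136 mm (y), a long narrow blue-green circuit board, 30 x 90 mm in its +x half (reaches 24 mm up). Origin: centre of underside on the worktop, z up. Its -x half, toward the robot, has two open pockets, each 54 (x) x 62 mm (y) inside, centres x -31, y +33 and -33 mm, floor 4 mm above the worktop. Rims and rib 4 mm thick, 9 mm high above the worktop. Both trays alike but for the board; either may be left or right.
- tray_tan: Fixed grey tray, 124 (x) x 136 mm (y), a broad tan circuit board, 48 x 66 mm in its +x half (reaches 24 mm up). Origin: centre of underside on the worktop, z up. Its -x half, toward the robot, has two open pockets, each 54 (x) x 62 mm (y) inside, centres x -31, y +33 and -33 mm, floor 4 mm above the worktop. Rims and rib 4 mm thick, 9 mm high above the worktop. Both trays alike but for the board; either may be left or right.
- capacitor: Tall upright can capacitor, dark blue sleeve with pale top, 25 mm diameter, 44 mm high, about 45 g. Origin: centre of its underside, z up. Loose on the worktop, any place and yaw among the stock.
- relay: Relay in a clear box-shaped cover on a dark base, standing upright, 28 mm along its x, 21 mm along its y, 36 mm high, about 35 g. The two wide sides face +y and -y. Origin: centre of its base, 2 mm below the surface it stands on, z up. Loose on the worktop, any place and yaw among the stock.
- heat_sink: Black finned heat sink lying on its flat base, fins up, 25 mm along its x (the way the fins run), 42 mm along its y, 20 mm high, about 60 g. It can be gripped across its x or its y. Origin: centre of its underside, z up. Loose on the worktop, any place and yaw among the stock.
- block_battery: Small black block battery with a tan end, lying flat, 46 mm along its x (from -22 to +24 mm; two round contacts at the +x end), 26 mm along its y, 17 mm high, about 46 g. Origin: on its underside, near its centre, z up. Loose on the worktop, any place and yaw among the stock.
- knob: Black star knob, 30 x 33 mm, 16 mm thick, with a threaded stud standing up to 36 mm. Not wanted in either kit: stays where it is. Origin: centre of its underside.
- small_lamp: Small pale lamp with coiled neck lying on its side, 46 x 20 x 20 mm, length along its x. Not wanted in either kit: stays where it is. Origin: centre of its underside.
- pot: Small round yellowish-white pot with a lid, 38 mm diameter, 38 mm high. Not wanted in either kit: stays where it is. Origin: centre of its underside.

How it is judged:
By the outcome, as a careful person would: the job done as asked, in the order asked, and still so for the second after the job is handed in, with the robot touching nothing.
It also fails if it takes over 99 s, if anything falls off the work surface, if the arm or the gripper's body presses on something with over 40 N, if the wrist force passes 120 N, or if a joint passes its speed limit or range.

ROBOT

A 6-joint arm with a two-finger parallel gripper is mounted at the origin on a cart in front of the work surface, level with it; the furniture and walls round the work are solid. World frame = base frame: x ahead of the robot, y to its left, z up, the work surface at z = 0. Lengths are in m, angles in rad, forces in N, time in s.
With the tool pointing down it reaches from about 0.375 to 0.9 m from the base axis. Payload 3.1 kg.
Tool frame: the origin (TCP) lies midway between the tips of the shut fingers; the grasp point (between the pads) lies 19 mm behind it; z points along the fingers, y is the line along which they close (so a half turn about z gives the same grasp; the last joint's range is limited). The gripper opens to 85 mm and grips with 20 to 120 N. Pads are 22 mm wide; open, the fingers measure 114 mm over their backs; the gripper's body (76 mm by 85 mm) begins 54 mm behind the grasp point. The pads swing forward as they close: fully open they stand 13 mm farther back than shut.
Start: joints at [0.995, 0.527, 1.433, -0, 1.181, -0.178], TCP at [0.242, 0.576, 0.231] pointing down, gripper open.
Joint ranges: [-3.08, 3.08], [-0.75, 2.2], [0.22, 2.44], [-1.43, 4.57], [0, 2.65], [-2.85, 2.85]. Speed limits (rad/s): [2.79, 2.79, 3.14, 3.14, 3.14, 3.14].

INTERFACE

Orientations are given as a unit quaternion [x, y, z, w].
In Python, from station import manip gives the robot as it stands.
- The arm moves only by the tool step_arm, never from a script. Its argument "targets" is text: rows parted by semicolons, each of 4 numbers parted by spaces: the shift along the tool's x, y, z in mm, then the turn about the tool's z in degrees. A call has 1 to 12 rows; each row is the pose to reach, as a shift and turn from the pose commanded when the call began, along the tool's axes at that moment; what a row does not reach only later rows make up. A row lasts 1/10 s, in which the tool goes at most 50 mm and 8.59 degrees, less where a joint would pass 70% of its speed; a pose out of reach is approached as far as the arm can. A call with a gripper value outside its range is refused whole. "gripper" is the closure, from 0 (fully open) to 1 (shut), set as the call begins (left out, the last holds). The fingers move at their own pace and stop on an object; "squeeze" is the grip in N (left out, the last holds). Time passes only in rows, so rows that repeat a pose let the fingers close. It gives the time, the measured TCP pose, the force, the opening and the grip force at its end, in the units of the state.
- manip.sense(): the state, without advancing time (a new reading comes with each control period).
- manip.snapshot(name): name is "scene" or "top" or "wrist"; returns the picture (480x640x3 uint8, red, green, blue); there is no depth.
- manip.get_calibration(name): a dict with "fov_y" (degrees; the focal length in pixels is half the picture's height over the tangent of half this angle, whatever the lens; pixels are square), "cx", "cy" (the principal point, pixels), "k1" (the pictures are not rectified: a ray, as slopes to the right and down, at radius r is drawn at 1 + k1 r^2 times it, then the intrinsics apply), "extrinsics" (4x4, takes a point from camera to world coordinates); the wrist camera has in their place "tool_from_camera" (4x4, takes a point from camera to tool coordinates, whose origin is the TCP and whose axes are the flange's). Camera axes: x right, y down, z forward; pixel columns grow to the right and rows downward; lengths in m; the calibration is good to about 2 mm. A picture is of the moment at which its call begins: read the wrist's pose just before it. get_calibration takes no time and is no camera call.
- manip.sign_off(): hands the job in; it is judged then, once.
Trained networks look in the newest picture that a camera, given by its name, has taken for a name from the list of things; names that differ only in an ending like _2 or _b are one class to them, and where a whole thing is asked for, a point or a joint stands for the part that bears it (a point fixed in the world has none). Each returns a list of dicts, best first, with "p" (0 to 1); they miss things now and then, are a little off and sometimes report something else, mostly with a low value. They report only what shows in the picture. A call takes as long as a camera call.
- manip.recognise(camera, query): "position" ([column, row] in pixels, amid what is visible of it).
- manip.masks_of(camera, query): "pixels" (480x640 bool, what is visible of it) and "position" ([column, row] in pixels, amid what is visible of it).
- manip.mark_of(camera, query): "position" ([column, row] in pixels: a listed point, or the origin of a listed thing).
The state is a dict: "t": time; "q": joint angles; "qd": joint speeds; "tau": joint torques, N m; "tcp_pos": TCP position; "tool_rot": TCP orientation; "force": force on the tool from outside, world axes, zero at the start; "ft_torque": the same for the moment, N m; "finger_gap": opening from 0.0 (shut) to 1.0 (fully open); "gripper_force": force on a finger pad.
Only numpy, scipy, OpenCV 4.12 (cv2) and the standard library are available. Lean on these libraries where they do the work, as an engineer would, in place of code of your own. Each camera call takes 0.05 s, during which the arm holds its last target. There are 200 camera calls.

## Working session

There is one attempt and no reset: what is moved stays moved. The work goes in short steps, Python scripts to look and compute and a tool call to move; the robot and the scene stay as the last step left them, time stands still between calls to the robot, and variables do not carry over. Pictures are saved under pics/ and viewed, at most 14 in all, crops included, and the job is handed in when it is done.

Besides the shell and the picture viewer there is one more tool, called after "Call:" as name(argument=value, ...) on one line, values as JSON. step_arm: Moves the arm, as the interface text tells. Its arguments: {"type":"object","properties":{"targets":{"type":"string"},"gripper":{"type":"number"},"squeeze":{"type":"number"}},"required":["targets"]}

```bash
mkdir -p pics; cat > h.py <<'E'
import numpy as np, cv2
from station import manip
from scipy.spatial.transform import Rotation as R
def cam(name, st=None):
    c=manip.get_calibration(name)
    if name=="wrist":
        T=np.eye(4);T[:3,:3]=R.from_quat(st["tool_rot"]).as_matrix();T[:3,3]=st["tcp_pos"]
        E=T@np.array(c["tool_from_camera"])
    else: E=np.array(c["extrinsics"])
    f=240/np.tan(np.radians(c["fov_y"])/2)
    return f,c["cx"],c["cy"],c["k1"],E
def ray2z(C,px,z):
    f,cx,cy,k1,E=C
    d=np.array([(px[0]-cx)/f,(px[1]-cy)/f]); u=d.copy()
    for _ in range(20): u=d/(1+k1*(u@u))
    r=E[:3,:3]@np.array([u[0],u[1],1]); o=E[:3,3]
    return o+r*(z-o[2])/r[2]
def proj(C,P):
    f,cx,cy,k1,E=C
    p=(np.atleast_2d(P)-E[:3,3])@E[:3,:3]; u=p[:,:2]/p[:,2:]
    u=u*(1+k1*(u**2).sum(1,keepdims=True)); return u*f+[cx,cy]
def save(n,im): cv2.imwrite("pics/"+n,im[:,:,::-1])
H=dict(tray_strip=0.0,tray_tan=0.0,capacitor=0,relay=-.002,heat_sink=0,block_battery=0,knob=0,small_lamp=0,pot=0)
E
python3 - <<'E'
from h import *
np.set_printoptions(precision=4,suppress=True)
s=manip.sense();print(s["t"],s["tool_rot"],s["tcp_pos"],s["force"])
for n in("top","scene"):
    save(n+"0.png",manip.snapshot(n)); C=cam(n); print(n,C[4][:3,3],C[4][:3,2])
    if n=="top":
        for q in H:
            r=manip.mark_of(n,q)[:2]
            print(q,[(round(d["p"],2),np.round(d["position"]),ray2z(C,d["position"],max(0,H[q]))[:2]) for d in r])
print(manip.get_calibration("wrist"))
E
```

```text
0.0 [ 0.1976  0.9803 -0.001  -0.0004] [0.2417 0.5756 0.2303] [-0.365  -0.7305  0.447 ]
top [ 0.3445 -0.0337  1.1268] [ 0.186   0.0052 -0.9825]
tray_strip [(0.61, array([177., 270.]), array([0.4824, 0.2989])), (0.28, array([319., 290.]), array([ 0.4358, -0.0141]))]
tray_tan [(0.81, array([471., 254.]), array([ 0.5087, -0.3489]))]
capacitor [(0.73, array([360., 241.]), array([ 0.5418, -0.1042]))]
relay [(0.67, array([320., 245.]), array([ 0.5346, -0.0156]))]
heat_sink [(0.75, array([267., 292.]), array([0.4321, 0.0989]))]
block_battery [(0.6, array([366., 283.]), array([ 0.4493, -0.1139]))]
knob [(0.6, array([239., 240.]), array([0.5464, 0.1609]))]
small_lamp [(0.58, array([343., 201.]), array([ 0.6313, -0.0678])), (0.15, array([319., 243.]), array([ 0.538 , -0.0146]))]
pot [(0.8, array([318., 289.]), array([ 0.4378, -0.01  ])), (0.45, array([358., 243.]), array([ 0.5366, -0.1006]))]
scene [-0.0842 -0.5396  0.8373] [ 0.5316  0.461  -0.7106]
{'fov_y': 69.06991658597143, 'cx': 319.5444749832636, 'cy': 234.1572200785761, 'k1': -0.05358697714302788, 'tool_from_camera': array([[-0.0015, -0.9595, -0.2817,  0.0709],
       [ 1.    , -0.0016,  0.0002, -0.0015],
       [-0.0006, -0.2817,  0.9595, -0.1416],
       [ 0.    ,  0.    ,  0.    ,  1.    ]])}
```

View pics/top0.png

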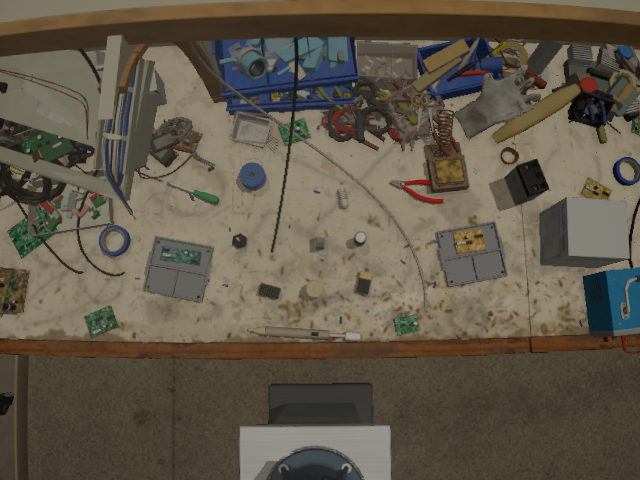

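View pics/scene0.png

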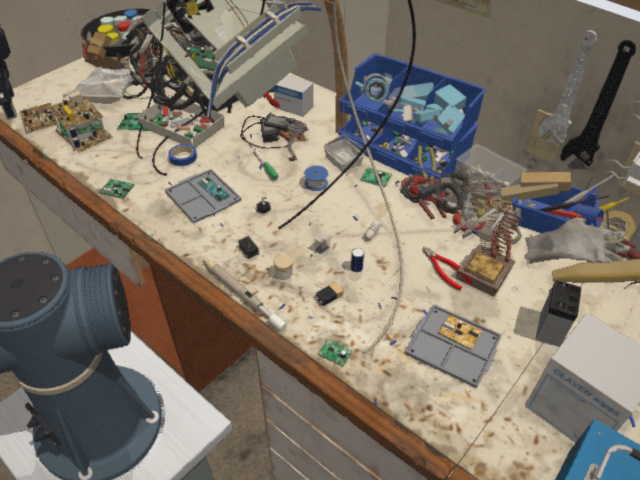

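The top view shows the strip tray at left (178,268), the tan tray at right (472,253), and the stock between them (240–370, 190–295). Two cables, ending near (273,250) and (425,305), may cross my paths, so I'll check their height.

```bash
cat >> h.py <<'E'
def go(st,pos,yaw=None):
    """print shift for a world target; yaw = world angle (deg) of tool y axis"""
    M=R.from_quat(st["tool_rot"]).as_matrix()
    d=M.T@(np.array(pos)-st["tcp_pos"])*1000
    y0=np.degrees(np.arctan2(M[1,1],M[0,1])); t=0
    if yaw is not None: t=-((yaw-y0+90)%180-90)
    return np.round(d,1),round(t,1),"yaw0 %.1f"%y0
E
python3 - <<'E'
from h import *
np.set_printoptions(precision=3,suppress=True)
T=cam("top");S=cam("scene")
for p in [(273,250),(279,210),(285,170),(291,110),(425,305),(419,270),(400,228),(370,190),(340,155)]:
    print(p,[(z,ray2z(T,p,z)[:2],proj(S,ray2z(T,p,z))[0].round()) for z in (0,.05,.1,.2,.3,.45)])
for q in("tray_strip","tray_tan"):
    r=manip.masks_of("top",q)[0]
    c,_=max(((c,cv2.contourArea(c)) for c in cv2.findContours(r["pixels"].astype(np.uint8),0,2)[0]),key=lambda a:a[1])
    P=np.array([ray2z(T,x,0.009)[:2]*1000 for x in c[:,0].astype(float)],np.float32)
    print(q,r["p"],cv2.minAreaRect(P))
s=manip.sense();print(go(s,[.44,.0,.3],90))
E
```

```text
(273, 250) [(0, array([0.524, 0.086]), array([281., 229.])), (0.05, array([0.516, 0.081]), array([279., 215.])), (0.1, array([0.508, 0.076]), array([277., 199.])), (0.2, array([0.492, 0.065]), array([273., 165.])), (0.3, array([0.476, 0.054]), array([268., 125.])), (0.45, array([0.452, 0.039]), array([259.,  50.]))]
(279, 210) [(0, array([0.614, 0.074]), array([313., 210.])), (0.05, array([0.602, 0.069]), array([311., 197.])), (0.1, array([0.59 , 0.064]), array([309., 182.])), (0.2, array([0.566, 0.055]), array([304., 149.])), (0.3, array([0.542, 0.045]), array([299., 111.])), (0.45, array([0.506, 0.031]), array([288.,  40.]))]
(285, 170) [(0, array([0.706, 0.061]), array([344., 192.])), (0.05, array([0.69 , 0.056]), array([342., 179.])), (0.1, array([0.674, 0.052]), array([340., 165.])), (0.2, array([0.642, 0.044]), array([334., 134.])), (0.3, array([0.61 , 0.036]), array([328.,  98.])), (0.45, array([0.562, 0.023]), array([316.,  30.]))]
(291, 110) [(0, array([0.852, 0.048]), array([387., 165.])), (0.05, array([0.83 , 0.044]), array([384., 153.])), (0.1, array([0.807, 0.04 ]), arra
[... 1422 characters left out ...]
[378., 135.])), (0.45, array([ 0.532, -0.091]), array([362.,  59.]))]
(340, 155) [(0, array([ 0.74 , -0.064]), array([398., 209.])), (0.05, array([ 0.722, -0.063]), array([395., 196.])), (0.1, array([ 0.705, -0.061]), array([392., 181.])), (0.2, array([ 0.67 , -0.059]), array([385., 148.])), (0.3, array([ 0.635, -0.056]), array([377., 110.])), (0.45, array([ 0.582, -0.052]), array([361.,  39.]))]
tray_strip 0.86 ((484.0505065917969, 296.6206970214844), (146.55081176757812, 124.97645568847656), 79.52485656738281)
tray_tan 0.64 ((509.0489807128906, -348.7559509277344), (124.70206451416016, 144.45526123046875), 9.376946449279785)
(array([-405.7, -454.5,  -68.7]), np.float64(-22.8), 'yaw0 67.2')
```

The cables lie flat on the worktop, so they don't block anything. Next I'll move the arm to look from above the stock.

Call:
step_arm(targets="-405 -454 -70 -22.8;-405 -454 -70 -22.8;-405 -454 -70 -22.8;-405 -454 -70 -22.8;-405 -454 -70 -22.8;-405 -454 -70 -22.8;-405 -454 -70 -22.8;-405 -454 -70 -22.8;-405 -454 -70 -22.8;-405 -454 -70 -22.8;-405 -454 -70 -22.8;-405 -454 -70 -22.8", gripper=0)

```text
t: 1.85
tcp_pos: [0.4356, 0.0114, 0.3004]
tool_rot: [0.0, 1.0, -0.0, 0.001]
force: [0.2, -0.1, 0.2]
finger_gap: 0.999
gripper_force: 0.0
```

Call:
step_arm(targets="0 0 0 0;0 0 0 0;0 0 0 0")

```text
t: 2.15
tcp_pos: [0.4344, 0.0143, 0.2995]
tool_rot: [-0.0, 1.0, 0.0, -0.001]
force: [0.9, -0.3, 0.0]
finger_gap: 1.002
gripper_force: 0.0
```

```bash
cat >> h.py <<'E'
def rect(C,q,n,z,k=0):
    r=manip.masks_of(n,q)[k]
    c=max(cv2.findContours(r["pixels"].astype(np.uint8),0,2)[0],key=cv2.contourArea)
    P=np.array([ray2z(C,x,z)[:2]*1000 for x in c[:,0].astype(float)],np.float32)
    return r["p"],cv2.minAreaRect(P)
E
python3 - <<'E'
from h import *
np.set_printoptions(precision=4,suppress=True)
s=manip.sense();C=cam("wrist",s);save("w0.png",manip.snapshot("wrist"))
print(s["tcp_pos"],C[4][:3,3])
for q in H:
  try:
    r=manip.mark_of("wrist",q)[:2]
    print(q,[(round(d["p"],2),np.round(d["position"]),ray2z(C,d["position"],max(0,H[q]))[:2]) for d in r])
  except Exception as e: print(q,e)
for q,z in(("heat_sink",.02),("block_battery",.017),("relay",.034),("capacitor",.044)): print(q,rect(C,q,"wrist",z))
E
```

```text
[0.4344 0.0143 0.2995] [0.3631 0.0127 0.4411]
tray_strip [(0.75, array([528., 232.]), array([0.4899, 0.293 ])), (0.66, array([228., 200.]), array([ 0.4461, -0.1049]))]
tray_tan [(0.56, array([ 58., 246.]), array([ 0.5093, -0.347 ]))]
capacitor [(0.76, array([235., 273.]), array([ 0.5472, -0.1031]))]
relay [(0.78, array([301., 265.]), array([ 0.536 , -0.0124]))]
heat_sink [(0.66, array([380., 191.]), array([0.4352, 0.0894]))]
block_battery [(0.59, array([227., 199.]), array([ 0.445 , -0.1058])), (0.18, array([381., 192.]), array([0.4366, 0.0908]))]
knob [(0.96, array([425., 272.]), array([0.5455, 0.1574])), (0.71, array([237., 272.]), array([ 0.5463, -0.1005]))]
small_lamp [(0.74, array([425., 271.]), array([0.545 , 0.1565])), (0.61, array([264., 331.]), array([ 0.6383, -0.0676]))]
pot [(0.64, array([304., 194.]), array([ 0.4389, -0.0068])), (0.36, array([265., 331.]), array([ 0.6376, -0.0667]))]
heat_sink (0.96, ((434.80767822265625, 90.35669708251953), (45.01948547363281, 26.29990577697754), 75.26846313476562))
block_battery (0.77, ((449.502685546875, -108.99275207519531), (28.592599868774414, 50.193050384521484), 76.8372573852539))
relay (0.8, ((533.9345092773438, -17.107295989990234), (22.912086486816406, 39.53800964355469), 89.243408203125))
capacitor (0.87, ((535.3285522460938, -98.46870422363281), (23.670080184936523, 41.17068862915039), 58.31143569946289))
```

View pics/w0.png

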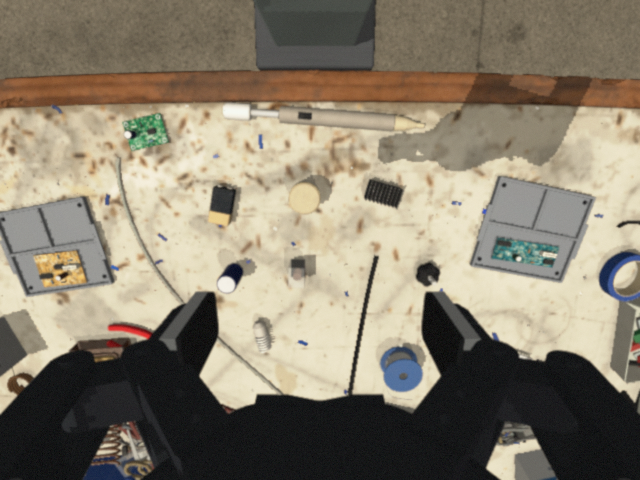

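The wrist view shows everything: capacitor (235,273), relay (301,265), heat sink (383,192), battery (222,204). I'll start with the capacitor, hovering first to check it.

Call:
step_arm(targets="-110 -117 180 0;-110 -117 180 0;-110 -117 180 0;-110 -117 180 0;-110 -117 180 0;-110 -117 180 0;-110 -117 180 0;-110 -117 180 0;-110 -117 180 0")

```text
t: 3.75
tcp_pos: [0.5453, -0.1029, 0.1214]
tool_rot: [-0.001, 1.0, -0.0, 0.001]
force: [-0.5, 1.1, 0.7]
finger_gap: 1.001
gripper_force: 0.0
```

```bash
cat >> h.py <<'E'
def look(name,q,z,pic=None):
    """detect in wrist view: mark at world height 0 and the mask's silhouette"""
    s=manip.sense();C=cam("wrist",s);im=manip.snapshot("wrist")
    if pic: save(pic,im)
    print("t",s["t"],"tcp",s["tcp_pos"])
    for d in manip.mark_of("wrist",q)[:2]: print(" mark",round(d["p"],2),np.round(d["position"]),ray2z(C,d["position"],0)[:2])
    m=manip.masks_of("wrist",q)
    for k in range(min(2,len(m))):
        print(" mask",round(m[k]["p"],2),np.round(m[k]["position"]), ray2z(C,m[k]["position"],z/2)[:2])
    return s,C,im,m[0]["pixels"]
E
python3 - <<'E'
from h import *
np.set_printoptions(precision=4,suppress=True)
s,C,im,m=look("wrist","capacitor",.044,"w1.png")
g=np.radians(np.arange(0,360,10))
def sil(c):
    P=np.concatenate([np.c_[c[0]+.0125*np.cos(g),c[1]+.0125*np.sin(g),0*g+z] for z in(0,.044)])
    a=np.zeros((480,640),np.uint8);cv2.fillConvexPoly(a,cv2.convexHull(proj(C,P).astype(np.int32)),1);return a>0
best=max(((sil((x,y))&m).sum()/(sil((x,y))|m).sum(),x,y) for x in np.arange(.53,.56,.001) for y in np.arange(-.12,-.09,.001))
print(best); print(go(s,[best[1],best[2],.01],90))
E
```

```text
t 3.75 tcp [ 0.5453 -0.1029  0.1214]
 mark 0.91 [319. 226.] [ 0.5448 -0.1051]
 mask 0.6 [323. 238.] [ 0.5481 -0.102 ]
(np.float64(0.9148539465506526), np.float64(0.544), np.float64(-0.10299999999999998))
(array([  1.5,  -0. , 111.4]), np.float64(0.1), 'yaw0 90.1')
```

View pics/w1.png

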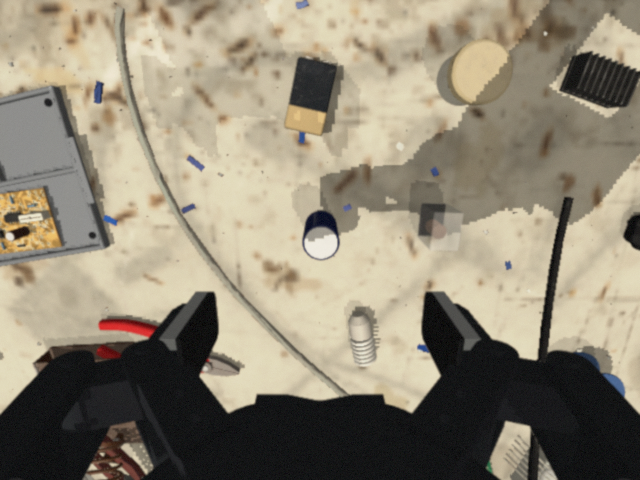

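The capacitor sits centred between the fingers at (320,235), so I'll descend and grip.

Call:
step_arm(targets="1 0 50 0;1 0 90 0;1 0 109 0;1 0 109 0;1 0 109 0")

```text
t: 4.4
tcp_pos: [0.5446, -0.1035, 0.0114]
tool_rot: [-0.0, 1.0, -0.0, 0.0]
force: [-0.1, -0.3, -0.2]
finger_gap: 1.0
gripper_force: 0.0
```

Call:
step_arm(targets="0 0 0 0;0 0 0 0;0 0 0 0;0 0 0 0;0 0 0 0;0 0 0 0;0 0 0 0;0 0 0 0", gripper=1, squeeze=30)

```text
t: 5.2
tcp_pos: [0.5446, -0.1037, 0.0116]
tool_rot: [-0.0, 1.0, -0.0, 0.001]
force: [-0.9, 1.2, 6.6]
finger_gap: 0.283
gripper_force: 29.3
```

Call:
step_arm(targets="0 0 -50 0;0 0 -90 0;0 0 -100 0;0 0 -100 0")

```text
t: 5.6
tcp_pos: [0.5453, -0.1039, 0.1125]
tool_rot: [-0.0, 1.0, -0.001, 0.002]
force: [-0.1, 0.7, -0.1]
finger_gap: 0.284
gripper_force: 29.6
```

Capacitor is held (24 mm opening). I'll carry it to a hover over the strip tray and measure the tray there.

Call:
step_arm(targets="85 394 -70 10.4;85 394 -70 10.4;85 394 -70 10.4;85 394 -70 10.4;85 394 -70 10.4;85 394 -70 10.4;85 394 -70 10.4;85 394 -70 10.4;85 394 -70 10.4;85 394 -70 10.4;85 394 -70 10.4;85 394 -70 10.4")

```text
t: 6.8
tcp_pos: [0.4591, 0.2886, 0.1797]
tool_rot: [0.092, 0.996, -0.001, -0.001]
force: [0.2, 0.1, -0.4]
finger_gap: 0.283
gripper_force: 29.7
```

```bash
cat >> h.py <<'E'
from scipy.optimize import minimize
def tray(C,q,x0,h=.009):
    """fit tray silhouette (124x136 base..rim) to the mask"""
    m=max(manip.masks_of("wrist",q),key=lambda d:d["p"]); print(" p",m["p"]); m=m["pixels"]
    def sil(v):
        c,s_=np.cos(v[2]),np.sin(v[2])
        P=np.array([[v[0]+c*x-s_*y,v[1]+s_*x+c*y,z] for x in(-.062,.062) for y in(-.068,.068) for z in(0,h)])
        a=np.zeros((480,640),np.uint8);cv2.fillConvexPoly(a,cv2.convexHull(np.round(proj(C,P)).astype(np.int32)),1);return a>0
    f=lambda v:-(sil(v)&m).sum()/(sil(v)|m).sum()
    sx=np.array([x0]+[np.add(x0,d) for d in([.01,0,0],[0,.01,0],[0,0,.1])])
    r=minimize(f,x0,method="Nelder-Mead",options=dict(initial_simplex=sx,xatol=1e-4,fatol=1e-5))
    v=r.x;c,s_=np.cos(v[2]),np.sin(v[2])
    pk={k:v[:2]+[-.031*c-s_*k*.033,-.031*s_+c*k*.033] for k in(1,-1)}
    print(q,r.fun,v[:2],"yaw",np.degrees(v[2]),"pockets",pk); return v,pk
E
python3 - <<'E'
from h import *
np.set_printoptions(precision=4,suppress=True)
s=manip.sense();C=cam("wrist",s);im=manip.snapshot("wrist");save("w2.png",im)
print(s["tcp_pos"],[ (d["p"],ray2z(C,d["position"],0)) for d in manip.mark_of("wrist","tray_strip")[:1]])
v,pk=tray(C,"tray_strip",[.485,.297,-.18])
print(go(s,[*pk[1],.018],np.degrees(v[2])+90))
E
```

```text
[0.4591 0.2886 0.1797] [(0.62, array([0.4854, 0.2966, 0.    ]))]
 p 0.92
tray_strip -0.8141116911881031 [0.487  0.2946] yaw -10.80273723412972 pockets {1: array([0.4627, 0.3328]), -1: array([0.4503, 0.268 ])}
(array([  4.2,  44.3, 161.6]), np.float64(0.3), 'yaw0 79.5')
```

View pics/w2.png

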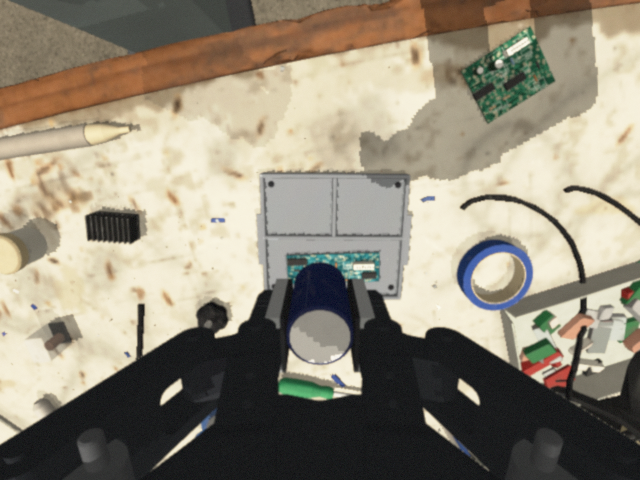

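The tray's front corners are at (262,173) and (411,174), its pockets are centred near (299,207) and (369,208), and the upright capacitor hides the rear edge. I'll check the fit against these pixels.

```bash
python3 - <<'E'
from h import *
np.set_printoptions(precision=4,suppress=True)
s=manip.sense();C=cam("wrist",s)
for p,z in[((262,173),.009),((411,174),.009),((399,299),.009),((299.5,207),.006),((369,208),.006),((333,207),.009)]: print(p,ray2z(C,p,z)[:2])
im=cv2.imread("pics/w2.png")[150:320,230:440]; cv2.imwrite("pics/w2c.png",cv2.resize(im,None,fx=3.5,fy=3.5,interpolation=cv2.INTER_CUBIC))
E
```

```text
(262, 173) [0.4141 0.2435]
(411, 174) [0.4394 0.3743]
(399, 299) [0.56   0.3488]
(299.5, 207) [0.4512 0.27  ]
(369, 208) [0.464 0.333]
(333, 207) [0.4563 0.3004]
```

View pics/w2c.png

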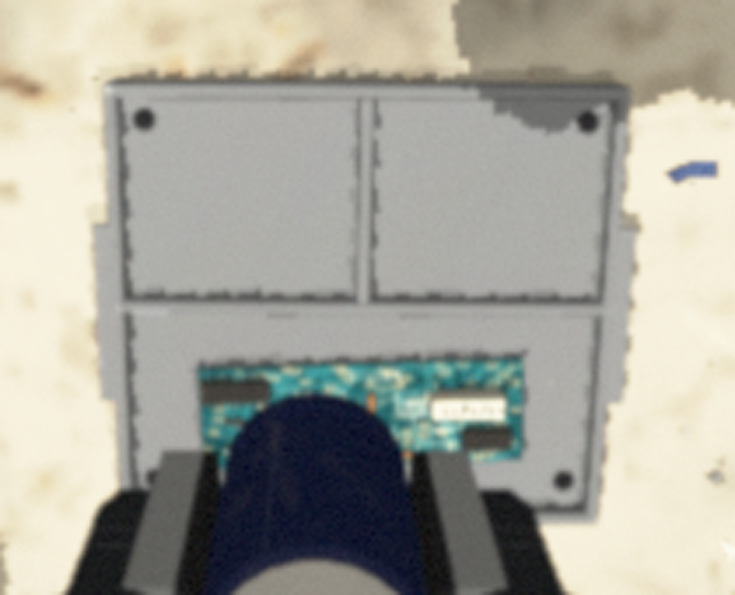

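The crop confirms the fit to within about 1 mm, so I'll place the capacitor in the +y pocket.

Call:
step_arm(targets="4 44 20 0;4 44 60 0;4 44 105 0;4 44 145 0;4 44 160 0;4 44 163 0;4 44 163 0")

```text
t: 7.65
tcp_pos: [0.4641, 0.3344, 0.0184]
tool_rot: [0.091, 0.996, 0.0, 0.001]
force: [0.2, -0.2, -0.4]
finger_gap: 0.284
gripper_force: 29.9
```

Call:
step_arm(targets="0 0 0 0;0 0 0 0;0 0 0 0;0 0 0 0;0 0 0 0", gripper=0.4)

```text
t: 8.15
tcp_pos: [0.4633, 0.3346, 0.0183]
tool_rot: [0.091, 0.996, 0.0, 0.0]
force: [-0.4, 0.4, 0.3]
finger_gap: 0.602
gripper_force: 0.0
```

Call:
step_arm(targets="0 0 -30 0;0 0 -75 0;0 0 -110 0;0 0 -110 0")

```text
t: 8.55
tcp_pos: [0.4664, 0.3361, 0.1328]
tool_rot: [0.09, 0.996, 0.003, 0.005]
force: [1.0, 1.2, -0.0]
finger_gap: 0.601
gripper_force: 0.0
```

Call:
step_arm(targets="-15 -246 15 4;-15 -246 15 4;-15 -246 15 4;-15 -246 15 4;-15 -246 15 4;-15 -246 15 4;-15 -246 15 4", gripper=0)

```text
t: 9.25
tcp_pos: [0.4333, 0.0889, 0.1123]
tool_rot: [0.127, 0.992, 0.0, -0.001]
force: [0.0, 0.2, -0.5]
finger_gap: 0.993
gripper_force: 0.0
```

```bash
cat >> h.py <<'E'
def box(C,m,x0,lim,h,zs=(0,)):
    """fit a box (x lo,hi,y lo,hi; height h) silhouette to mask m"""
    def sil(v):
        c,s_=np.cos(v[2]),np.sin(v[2])
        P=np.array([[v[0]+c*x-s_*y,v[1]+s_*x+c*y,z] for x in lim[:2] for y in lim[2:] for z in(0,h)])
        a=np.zeros((480*4,640*4),np.uint8);cv2.fillConvexPoly(a,cv2.convexHull(np.round(proj(C,P)*4+1.5).astype(np.int32)),1);return a>0
    M=np.kron(m,np.ones((4,4)))>0
    f=lambda v:-(sil(v)&M).sum()/(sil(v)|M).sum()
    sx=np.array([x0]+[np.add(x0,d) for d in([.006,0,0],[0,.006,0],[0,0,.15])])
    r=minimize(f,x0,method="Nelder-Mead",options=dict(initial_simplex=sx,xatol=1e-4,fatol=1e-5))
    print(" fit",r.fun,r.x[:2],"yaw",np.degrees(r.x[2])); return r.x
E
python3 - <<'E'
from h import *
np.set_printoptions(precision=4,suppress=True)
s,C,im,m=look("wrist","heat_sink",.02,"w3.png")
v=box(C,m,[.435,.091,-.26],(-.0125,.0125,-.021,.021),.02)
print(go(s,[*v[:2],.003],np.degrees(v[2])+90))
E
```

```text
t 9.25 tcp [0.4333 0.0889 0.1123]
 mark 0.77 [323. 231.] [0.4341 0.09  ]
 mark 0.72 [ 97. 305.] [ 0.4486 -0.1074]
 mask 0.81 [327. 235.] [0.4354 0.0925]
 fit -0.8410030028488567 [0.4353 0.092 ] yaw -15.744098515810542
(array([ -1.3,   3.5, 109.3]), np.float64(1.1), 'yaw0 75.4')
```

View pics/w3.png

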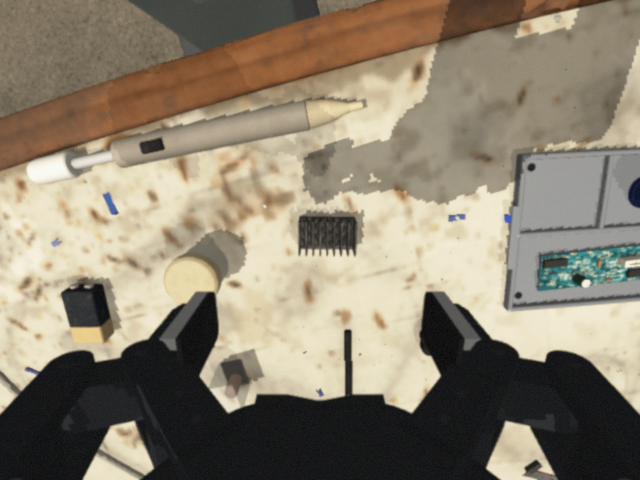

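The heat sink is square to the fingers at (327,235), and the finger path clears the pot. Gripping it across its y.

Call:
step_arm(targets="-1 4 40 0.5;-1 4 80 0.5;-1 4 104 0.5;-1 4 108 0.5;-1 4 108 0.5;-1 4 108 0.5")

```text
t: 10.0
tcp_pos: [0.4361, 0.0942, 0.0056]
tool_rot: [0.129, 0.992, 0.0, 0.001]
force: [-0.2, -0.1, 0.5]
finger_gap: 1.001
gripper_force: 0.0
```

Call:
step_arm(targets="0 0 0 0;0 0 0 0;0 0 0 0;0 0 0 0;0 0 0 0;0 0 0 0;0 0 0 0", gripper=1, squeeze=40)

```text
t: 10.7
tcp_pos: [0.436, 0.0933, 0.0057]
tool_rot: [0.13, 0.992, 0.0, 0.001]
force: [0.2, 0.8, 6.7]
finger_gap: 0.479
gripper_force: 40.1
```

Call:
step_arm(targets="0 0 -30 0;0 0 -75 0;0 0 -110 0;0 0 -110 0")

```text
t: 11.1
tcp_pos: [0.4382, 0.0933, 0.1187]
tool_rot: [0.13, 0.992, 0.0, 0.005]
force: [0.6, -0.1, -1.2]
finger_gap: 0.477
gripper_force: 41.4
```

```bash
python3 - <<'E'
from h import *
np.set_printoptions(precision=4,suppress=True)
s=manip.sense();print(s["tcp_pos"],s["finger_gap"],s["gripper_force"])
save("w4.png",manip.snapshot("wrist"))
print(go(s,[.4505,.269,.113],79.1))
E
```

```text
[0.4382 0.0933 0.1187] 0.47686454830296265 41.42745494842529
(array([ 33.3, 172.9,   5.8]), np.float64(-4.0), 'yaw0 75.1')
```

View pics/w4.png

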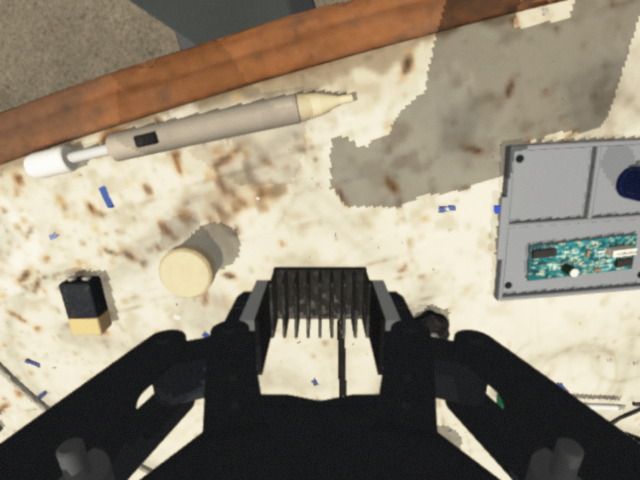

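Call:
step_arm(targets="33 171 0 -4;33 171 0 -4;33 171 0 -4;33 171 0 -4;33 171 40 -4;33 171 80 -4;33 171 100 -4;33 171 107 -4;33 171 107 -4;33 171 107 -4")

```text
t: 12.15
tcp_pos: [0.4448, 0.2665, 0.0076]
tool_rot: [0.095, 0.995, -0.001, -0.003]
force: [-3.7, -0.1, 13.3]
finger_gap: 0.483
gripper_force: 46.2
```

```bash
python3 - <<'E'
from h import *
s=manip.sense();print(s["tcp_pos"],s["force"],s["finger_gap"],go(s,[.4505,.269,.0105],79.1))
save("w5.png",manip.snapshot("wrist"))
E
```

```text
[0.44482699 0.26645814 0.00760335] [-3.67413371 -0.12963991 13.26107572] 0.48285789046310695 (array([-5.1,  3.6, -2.9]), np.float64(0.0), 'yaw0 79.1')
```

View pics/w5.png

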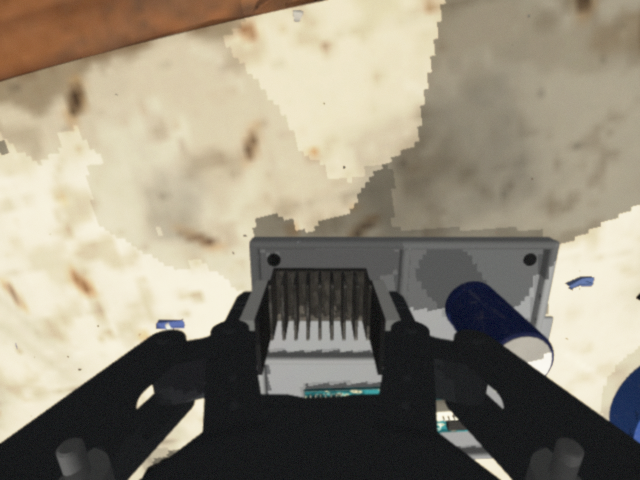

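The heat sink is inside the -y pocket, pressing lightly (13 N) and 5 mm short of centre. I'll raise it slightly, centre it and release.

Call:
step_arm(targets="0 0 -4 0;-5 2 -4 0;-5 2 -4 0;-5 2 -3 0")

```text
t: 12.6
tcp_pos: [0.4532, 0.2681, 0.0102]
tool_rot: [0.095, 0.995, -0.0, -0.0]
force: [0.0, 0.5, 0.4]
finger_gap: 0.482
gripper_force: 44.7
```

Call:
step_arm(targets="0 0 0 0;0 0 0 0;0 0 0 0;0 0 0 0", gripper=0.38)

```text
t: 13.0
tcp_pos: [0.4528, 0.2682, 0.0108]
tool_rot: [0.095, 0.995, -0.0, -0.0]
force: [0.1, -0.4, 0.5]
finger_gap: 0.623
gripper_force: 0.0
```

Call:
step_arm(targets="0 0 -30 0;0 0 -75 0;0 0 -120 0;0 0 -140 0;0 0 -140 0")

```text
t: 13.5
tcp_pos: [0.455, 0.269, 0.1543]
tool_rot: [0.095, 0.995, 0.002, 0.004]
force: [0.9, 0.5, 1.0]
finger_gap: 0.623
gripper_force: 0.0
```

```bash
python3 - <<'E'
from h import *
s=manip.sense();print(s["t"],s["tcp_pos"],go(s,[.533,-.0125,.12],90))
save("w6.png",manip.snapshot("wrist"))
E
```

```text
13.5 [0.45498015 0.26902625 0.15427739] (array([-129.5, -261.9,   34.2]), np.float64(-10.9), 'yaw0 79.1')
```

View pics/w6.png

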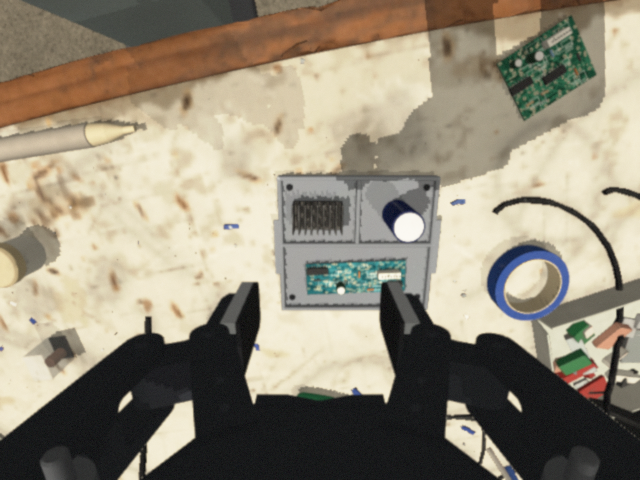

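Both strip-tray parts sit flat in their own pockets: the sink at (320,215) and the capacitor at (400,220). Next is the relay.

Call:
step_arm(targets="-129 -262 34 -10.9;-129 -262 34 -10.9;-129 -262 34 -10.9;-129 -262 34 -10.9;-129 -262 34 -10.9;-129 -262 34 -10.9;-129 -262 34 -10.9;-129 -262 34 -10.9;-129 -262 34 -10.9", gripper=0)

```text
t: 14.45
tcp_pos: [0.5285, -0.0125, 0.1156]
tool_rot: [-0.0, 1.0, 0.001, -0.002]
force: [-0.3, 0.8, 0.5]
finger_gap: 1.003
gripper_force: 0.0
```

```bash
python3 - <<'E'
from h import *
np.set_printoptions(precision=4,suppress=True)
s,C,im,m=look("wrist","relay",.034)
v=box(C,m,[.533,-.0125,0],(-.014,.014,-.0105,.0105),.034)
v=box(C,m,[.533,-.0125,1.57],(-.014,.014,-.0105,.0105),.034)
print(go(s,[*v[:2],.008],90))
i=cv2.cvtColor(im,cv2.COLOR_RGB2BGR)
c=i[170:290,250:390].copy(); c=cv2.resize(c,None,fx=5,fy=5,interpolation=cv2.INTER_CUBIC); cv2.imwrite("pics/w7.png",c)
E
```

```text
t 14.45 tcp [ 0.5285 -0.0125  0.1156]
 mark 0.59 [314. 241.] [ 0.5374 -0.0183]
 mask 0.82 [316. 252.] [ 0.5406 -0.017 ]
 fit -0.9405889985451972 [ 0.5393 -0.0172] yaw -0.9930797094480664
 fit -0.6889891165800569 [ 0.5402 -0.0167] yaw 98.17185912712867
(array([-12.1,  -4.4, 107.6]), np.float64(0.0), 'yaw0 90.0')
```

View pics/w7.png

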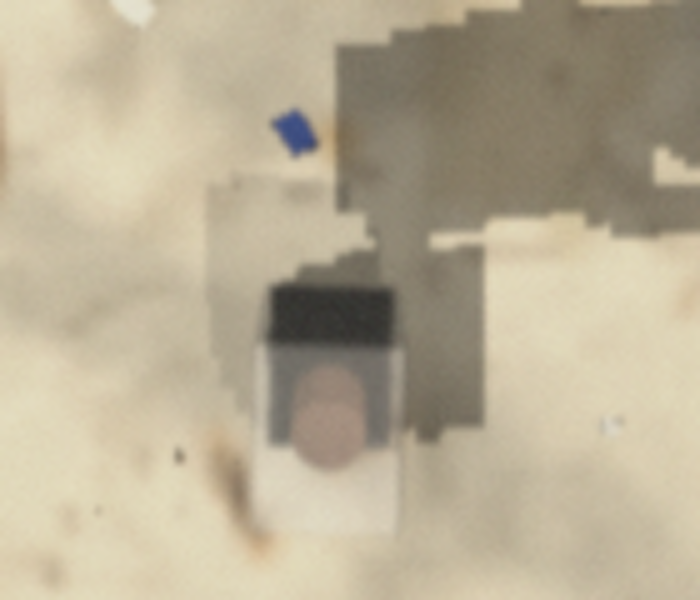

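The relay stands square at about (0.539, -0.017), long side along x. I'll grip it across y.

Call:
step_arm(targets="-10 -5 0 1;-10 -5 40 1;-10 -5 80 1;-10 -5 104 1;-10 -5 108 1;-10 -5 108 1;-10 -5 108 1")

```text
t: 15.3
tcp_pos: [0.5414, -0.0185, 0.0099]
tool_rot: [0.008, 1.0, -0.0, 0.001]
force: [-0.1, 0.3, 0.0]
finger_gap: 1.001
gripper_force: 0.0
```

Call:
step_arm(targets="0 0 0 0;0 0 0 0;0 0 0 0;0 0 0 0;0 0 0 0;0 0 0 0;0 0 0 0;0 0 0 0", gripper=1, squeeze=25)

```text
t: 16.1
tcp_pos: [0.5403, -0.0185, 0.0092]
tool_rot: [0.009, 1.0, -0.0, 0.0]
force: [-0.4, 1.1, 6.4]
finger_gap: 0.24
gripper_force: 26.8
```

Call:
step_arm(targets="0 0 -30 0;0 0 -75 0;0 0 -120 0;0 0 -150 0;0 0 -150 0")

```text
t: 16.6
tcp_pos: [0.5429, -0.0191, 0.1629]
tool_rot: [0.009, 1.0, -0.001, 0.005]
force: [0.9, 0.1, -0.2]
finger_gap: 0.242
gripper_force: 26.1
```

```bash
python3 - <<'E'
from h import *
s=manip.sense();print(s["t"],s["tcp_pos"],go(s,[.47,-.35,.18],99.4))
E
```

```text
16.6 [ 0.54292942 -0.01907313  0.16293548] (array([  67.1, -332.2,  -17. ]), np.float64(-10.4), 'yaw0 89.0')
```

Call:
step_arm(targets="67 -332 -17 -10.4;67 -332 -17 -10.4;67 -332 -17 -10.4;67 -332 -17 -10.4;67 -332 -17 -10.4;67 -332 -17 -10.4;67 -332 -17 -10.4;67 -332 -17 -10.4;67 -332 -17 -10.4;67 -332 -17 -10.4")

```text
t: 17.6
tcp_pos: [0.4666, -0.3474, 0.1745]
tool_rot: [-0.082, 0.997, 0.002, -0.001]
force: [0.2, 0.8, -0.3]
finger_gap: 0.242
gripper_force: 26.0
```

```bash
python3 - <<'E'
from h import *
np.set_printoptions(precision=4,suppress=True)
s=manip.sense();C=cam("wrist",s);im=manip.snapshot("wrist");save("w8.png",im)
print(s["t"],s["tcp_pos"],[ (d["p"],ray2z(C,d["position"],0)) for d in manip.mark_of("wrist","tray_tan")[:1]])
v,pk=tray(C,"tray_tan",[.509,-.349,.164])
print(go(s,[*pk[-1],.016],np.degrees(v[2])+90))
E
```

```text
17.6 [ 0.4666 -0.3474  0.1745] [(0.57, array([ 0.514 , -0.3473,  0.    ]))]
 p 0.95
tray_tan -0.6850200267022697 [ 0.5109 -0.3512] yaw 8.548996542835269 pockets {1: array([ 0.4754, -0.3231]), -1: array([ 0.4852, -0.3884])}
(array([-11.8, -44. , 158.3]), np.float64(0.9), 'yaw0 99.4')
```

View pics/w8.png

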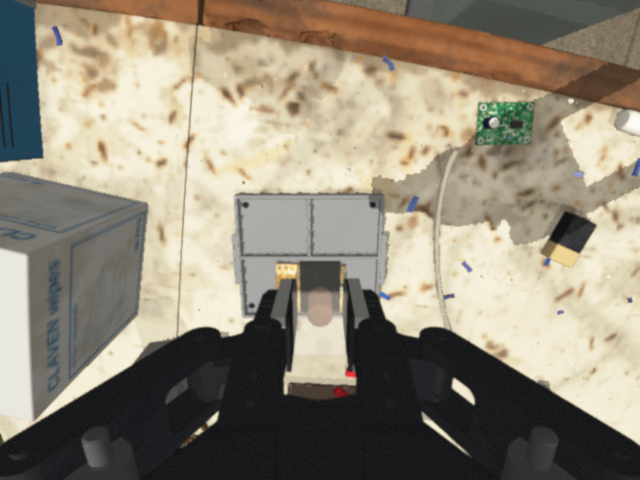

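The tray spans (236,194)–(384,195) in front, with pockets at about (275,225) and (347,225), and the relay is held upright. The wipes box at left needs a clearance check.

```bash
python3 - <<'E'
from h import *
np.set_printoptions(precision=4,suppress=True)
s=manip.sense();C=cam("wrist",s);T=cam("top")
for p,z in[((236,194),.009),((384,195),.009),((275,225),.006),((347,225),.006),((147,205),.15),((147,205),.1),((133,345),0)]: print(p,ray2z(C,p,z)[:2])
for p in((541,198),(548,265)): print([ray2z(T,p,z)[:2] for z in(0,.1,.15)])
for q in[(.475,-.323),(.4845,-.388)]: print(go(s,[*q,.0145],98.9))
E
```

```text
(236, 194) [ 0.4613 -0.4255]
(384, 195) [ 0.4406 -0.2949]
(275, 225) [ 0.4849 -0.3876]
(347, 225) [ 0.474 -0.322]
(147, 205) [ 0.4444 -0.439 ]
(147, 205) [ 0.4586 -0.4625]
(133, 345) [ 0.643  -0.5217]
[array([ 0.6349, -0.5222]), array([ 0.6091, -0.4788]), array([ 0.5962, -0.4571])]
[array([ 0.4807, -0.5245]), array([ 0.4686, -0.481 ]), array([ 0.4626, -0.4592])]
(array([-11.6,  22.5, 160.8]), np.float64(0.6), 'yaw0 99.5')
(array([-10.2, -43.1, 160.7]), np.float64(0.6), 'yaw0 99.5')
```

Call:
step_arm(targets="-10 -43 0 0.6;-10 -43 50 0.6;-10 -43 95 0.6;-10 -43 135 0.6;-10 -43 152 0.6;-10 -43 156 0.6;-10 -43 156 0.6;-10 -43 156 0.6")

```text
t: 18.55
tcp_pos: [0.4853, -0.3904, 0.0212]
tool_rot: [-0.077, 0.997, -0.001, 0.001]
force: [0.7, 0.4, -0.3]
finger_gap: 0.24
gripper_force: 26.1
```

Call:
step_arm(targets="0 2 4 0;0 2 6 0;0 2 6 0;0 2 6 0")

```text
t: 18.95
tcp_pos: [0.484, -0.3882, 0.0141]
tool_rot: [-0.077, 0.997, -0.0, 0.0]
force: [-0.1, -0.2, 0.7]
finger_gap: 0.235
gripper_force: 26.1
```

Call:
step_arm(targets="0 0 0 0;0 0 0 0;0 0 0 0;0 0 0 0;0 0 0 0", gripper=0.45)

```text
t: 19.45
tcp_pos: [0.4839, -0.3881, 0.0138]
tool_rot: [-0.077, 0.997, -0.0, -0.0]
force: [-0.6, -0.3, -0.1]
finger_gap: 0.551
gripper_force: 0.0
```

Call:
step_arm(targets="0 0 -30 0;0 0 -75 0;0 0 -120 0;0 0 -150 0;0 0 -150 0;0 0 -150 0")

```text
t: 20.05
tcp_pos: [0.4839, -0.3881, 0.1644]
tool_rot: [-0.077, 0.997, -0.001, 0.0]
force: [0.1, 0.1, -0.7]
finger_gap: 0.553
gripper_force: 0.0
```

```bash
python3 - <<'E'
from h import *
s=manip.sense();print(s["t"],s["tcp_pos"],go(s,[.446,-.107,.115],76.8))
save("w9.png",manip.snapshot("wrist"))
E
```

```text
20.05 [ 0.4839182  -0.3880937   0.16440288] (array([ -5.5, 283.6,  49.1]), np.float64(22.0), 'yaw0 98.8')
```

View pics/w9.png

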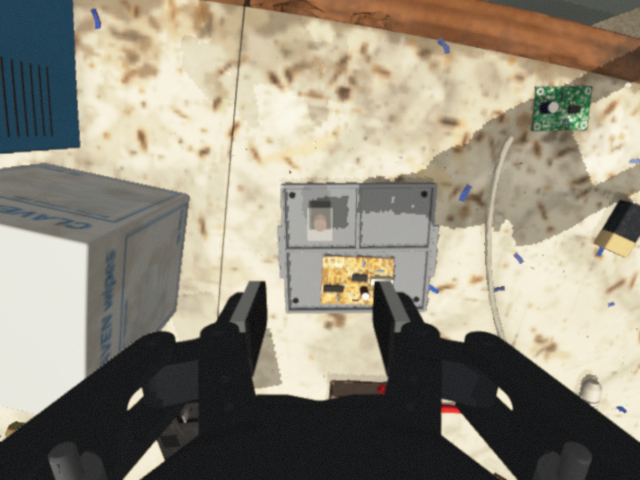

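The relay stands upright inside the -y pocket at (320,220). The battery is next.

Call:
step_arm(targets="-5 284 49 22;-5 284 49 22;-5 284 49 22;-5 284 49 22;-5 284 49 22;-5 284 49 22;-5 284 49 22;-5 284 49 22;-5 284 49 22", gripper=0)

```text
t: 21.0
tcp_pos: [0.4459, -0.1076, 0.1142]
tool_rot: [0.115, 0.993, -0.0, 0.0]
force: [0.4, 0.3, 0.4]
finger_gap: 1.002
gripper_force: 0.0
```

```bash
python3 - <<'E'
from h import *
np.set_printoptions(precision=4,suppress=True)
s,C,im,m=look("wrist","block_battery",.017,"w10.png")
for y0 in(-.23,-.23+np.pi): v=box(C,m,[.446,-.107,y0],(-.022,.024,-.013,.013),.017)
print(go(s,[*v[:2],.004],np.degrees(v[2])+90))
c=max(cv2.findContours(m.astype(np.uint8),0,2)[0],key=cv2.contourArea);print(cv2.minAreaRect(c),m.sum())
E
```

```text
t 21.0 tcp [ 0.4459 -0.1076  0.1142]
 mark 0.63 [321. 232.] [ 0.4482 -0.1085]
 mask 0.64 [321. 236.] [ 0.4486 -0.1088]
 fit -0.9592170073756476 [ 0.4497 -0.1112] yaw -12.93255485129244
 fit -0.9595872085616002 [ 0.4517 -0.1116] yaw 167.45284977457388
(array([ -6.4,  -2.5, 110.2]), np.float64(-0.7), 'yaw0 76.8')
((317.97918701171875, 239.521728515625), (67.53791046142578, 37.289432525634766), 88.78113555908203) 2394
```

Call:
step_arm(targets="-5 -3 40 -0.5;-5 -3 80 -0.5;-5 -3 104 -0.5;-5 -3 110 -0.5;-5 -3 110 -0.5;-5 -3 110 -0.5")

```text
t: 21.75
tcp_pos: [0.4502, -0.1114, 0.0056]
tool_rot: [0.111, 0.994, -0.0, 0.001]
force: [0.3, -1.0, 0.5]
finger_gap: 1.0
gripper_force: 0.0
```

Call:
step_arm(targets="0 0 0 0;0 0 0 0;0 0 0 0;0 0 0 0;0 0 0 0;0 0 0 0;0 0 0 0;0 0 0 0", gripper=1, squeeze=40)

```text
t: 22.55
tcp_pos: [0.4498, -0.1108, 0.0054]
tool_rot: [0.11, 0.994, -0.0, 0.0]
force: [-0.3, 0.3, 5.9]
finger_gap: 0.294
gripper_force: 39.6
```

Call:
step_arm(targets="0 0 -30 0;0 0 -75 0;0 0 -120 0;0 0 -120 0;0 0 -120 0;0 0 -120 0")

```text
t: 23.15
tcp_pos: [0.4486, -0.1102, 0.124]
tool_rot: [0.11, 0.994, 0.0, -0.001]
force: [0.2, 0.7, -1.3]
finger_gap: 0.297
gripper_force: 39.7
```

```bash
python3 - <<'E'
from h import *
s=manip.sense();print(s["t"],s["tcp_pos"],s["q"],go(s,[.4725,-.3225,.125],8.9))
E
```

```text
23.15 [ 0.44862428 -0.11023396  0.12399776] [-4.83570010e-01  4.94878093e-01  1.93396207e+00 -5.13376233e-05
  7.14887991e-01 -1.83287546e+00] (array([ -69.9, -201.8,   -1.3]), np.float64(68.4), 'yaw0 77.3')
```

Call:
step_arm(targets="-70 -202 0 68.4;-70 -202 0 68.4;-70 -202 0 68.4;-70 -202 0 68.4;-70 -202 0 68.4;-70 -202 0 68.4;-70 -202 0 68.4;-70 -202 0 68.4;-70 -202 0 68.4;-70 -202 0 68.4;-70 -202 0 68.4;-70 -202 0 68.4")

```text
t: 24.35
tcp_pos: [0.4733, -0.323, 0.1244]
tool_rot: [0.65, 0.76, 0.0, -0.0]
force: [0.6, 0.6, -0.5]
finger_gap: 0.298
gripper_force: 39.8
```

```bash
python3 - <<'E'
from h import *
s=manip.sense();print(s["t"],s["tcp_pos"],s["q"][5],go(s,[.4725,-.3225,.0165],8.9))
E
```

```text
24.35 [ 0.47333357 -0.32296075  0.12438278] -0.9505291666841564 (array([  0.5,  -0.7, 107.9]), np.float64(0.1), 'yaw0 9.0')
```

Call:
step_arm(targets="0 -1 40 0;0 -1 80 0;0 -1 104 0;0 -1 108 0;0 -1 108 0;0 -1 108 0")

```text
t: 24.95
tcp_pos: [0.4733, -0.3241, 0.018]
tool_rot: [0.65, 0.76, -0.0, 0.001]
force: [-0.0, 1.1, -0.6]
finger_gap: 0.296
gripper_force: 39.8
```

Call:
step_arm(targets="1 0 4 0;1 0 7 0;1 0 7 0;1 0 7 0")

```text
t: 25.35
tcp_pos: [0.4724, -0.3224, 0.0101]
tool_rot: [0.65, 0.76, -0.0, 0.0]
force: [0.1, 0.1, 0.2]
finger_gap: 0.298
gripper_force: 39.8
```

Call:
step_arm(targets="0 0 0 0;0 0 0 0;0 0 0 0;0 0 0 0;0 0 0 0", gripper=0.58)

```text
t: 25.85
tcp_pos: [0.4723, -0.3223, 0.0098]
tool_rot: [0.65, 0.76, -0.0, 0.0]
force: [-1.1, -0.4, -0.1]
finger_gap: 0.421
gripper_force: 0.0
```

Call:
step_arm(targets="0 0 -30 0;0 0 -75 0;0 0 -120 0;0 0 -160 0;0 0 -190 0;0 0 -190 0;0 0 -190 0")

```text
t: 26.55
tcp_pos: [0.4723, -0.3223, 0.2003]
tool_rot: [0.65, 0.76, -0.0, 0.001]
force: [-0.2, 0.0, -0.4]
finger_gap: 0.418
gripper_force: 0.0
```

```bash
python3 - <<'E'
from h import *
s=manip.sense();print(s["t"],s["tcp_pos"])
a=manip.snapshot("wrist")
T=manip.snapshot("scene");t=manip.snapshot("top")
w=a[60:340,150:560]
s1=cv2.resize(T[170:390,150:510],(400,244),interpolation=cv2.INTER_AREA)
f=np.zeros((580,800,3),np.uint8)
f[:330,:483]=cv2.resize(w,(483,330),interpolation=cv2.INTER_CUBIC)
f[:244,490:800]=cv2.resize(cv2.resize(T[295:390,395:510],(310,256)),(310,244))
f[335:579,:400]=s1
f[335:579,405:795]=cv2.resize(t[180:310,140:520],(390,133+111))
save("fin.png",f)
E
```

```text
26.55 [ 0.47225816 -0.32230052  0.20030454]
```

View pics/fin.png

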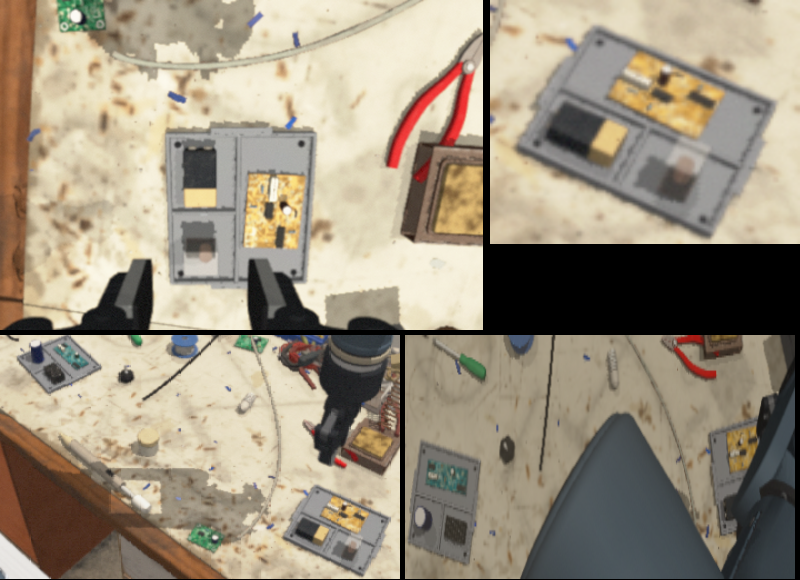

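All four parts are in the trays, and the knob, lamp and pot haven't moved. The battery's tan end is near the rib at (200,207), so I'll measure that gap before handing in.

```bash
python3 - <<'E'
from h import *
np.set_printoptions(precision=4,suppress=True)
s,C,im,m=look("wrist","block_battery",.021)
C2=list(C);E=C[4].copy();E[2,3]-=.004;C2[4]=E   # floor 4 mm up
v=box(C2,m,[.472,-.322,np.radians(99)],(-.023,.023,-.013,.013),.017)
t=tray(C,"tray_tan",[.510,-.350,.157])[0]
c,k=np.cos(t[2]),np.sin(t[2]);d=v[:2]-t[:2];print("in tray",c*d[0]+k*d[1],-k*d[0]+c*d[1])
E
```

```text
t 26.7 tcp [ 0.4714 -0.3214  0.1981]
 mark 0.73 [321. 208.] [ 0.4728 -0.3229]
 mask 0.95 [324. 210.] [ 0.4749 -0.3224]
 fit -0.9689087933855827 [ 0.4722 -0.3243] yaw 98.42039498509145
 p 0.63
tray_tan -0.7852188471657499 [ 0.5108 -0.3503] yaw 9.44505754093076 pockets {1: array([ 0.4748, -0.3228]), -1: array([ 0.4857, -0.3879])}
in tray -0.03383392932293583 0.03193576780948007
```

The battery is centred in its pocket at (-34, +32) mm, flat with clear margins, so I'm handing in.

```bash
python3 -c "
from station import manip
print(manip.sign_off())"
```

```text
the job is handed in; nothing more can be done
None
```

Job handed in at about 27 s: the capacitor and heat sink are in the strip tray and the relay and battery in the tan tray, each flat in its own pocket, and the knob, lamp and pot were left where they were.

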